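Stop the jigger and park its forming arm raised

TASK

The bowl in the mould is formed: press the red stop button all the way in and let go of it, leaving the green start button alone. Then gently push the jigger's counterweighted forming arm up by its orange crossbar, past its balance point, so that it stays raised on its own against its upper stop. Only push with the fingers: do not grip or fling the arm, and leave the mould and everything else on the bench where it stands.

Things in the scene. Friction and masses are not known exactly. Their poses are not given: they have to be found in the camera images.
- jigger: The jigger (a potter's forming machine), fixed to the bench: a blue housing 250 x 240 x 40 mm high carrying a grey wheel head (170 mm across, top 53 mm above the bench). Origin on the bench under the wheel's axis; x points from the wheel to the hinge post (away from the robot, turned by up to 0.3 rad), y along the hinge axis, z up.
- jigger_arm (a joint): Hinge of the forming arm, rad: 0 = lowered (where it rests on its lower stop), grows as the orange crossbar swings up and away from the robot, 1.31 = upper stop. A yellow counterweight makes it fall back when let go below about 0.65 and go on up by itself to the upper stop beyond that; damped. Pushing up at the crossbar takes about 2 to 5 N, or 5 to 10 N if pushed horizontally. The axis is the jigger's y axis, through hinge.
- hinge (a point): Centre of the arm's hinge pin, 100 mm above the bench, 110 mm from the wheel axis along the jigger's x. Fixed. The arm: from the crossbar's middle a 16 mm steel bar runs level to above the hinge, then down to it; over the wheel a wooden template blade, 50 mm wide, 6 mm thick, hangs from it into the mould, to 90 mm above the bench, and comes up out of it as the arm rises.
- handle (a point): Centre of the orange crossbar at the arm's robot-side end (moves with the arm): a round bar 18 mm thick, 118 mm long, parallel to the jigger's y axis. Lowered, it is 190 mm above the bench, 200 mm from the hinge towards the robot and 90 mm above the hinge (219 mm from it in a straight line).
- stop (a joint): Travel of the red stop button, m: 0 = out, 0.006 = all the way in. A spring returns it; all the way in takes 5 N.
- stop_top (a point): Centre of the top of the red stop button's cap (40 mm across, pressed straight down), 22 mm above the bench when out, in a black round housing 56 mm across and 12 mm high fixed to the bench.
- go (a joint): Travel of the green start button, m, built like the red one. Not to be pressed.
- go_top (a point): Centre of the top of the green start button's cap. The red and green buttons stand 80 to 230 mm apart, and which is nearer the jigger varies.
- mould: White plaster mould, a round open cup 124 mm across and 70 mm high, standing loose on the wheel head. Origin at the centre of its underside.
- pink_pot: Pink pot 116 mm across, 90 mm high, loose; origin at the centre of its underside.
- green_bowl: Green plastic bowl 150 mm across, 65 mm high, loose; origin at the centre of its underside.
- can: Orange drinks can 66 mm across, 115 mm high, loose; origin at the centre of its underside.
- slip_cup: Brown clay cup 80 mm across, 110 mm high, loose; origin at the centre of its underside.
- brush: Wooden-handled flat brush lying on the bench, loose; origin under its middle.
- stick: Wooden modelling stick 16 mm thick, 120 mm long, lying on the bench, loose; origin under its middle.
There are look-alikes about, which are no part of the job. What is shaped like the part that bears stop but turquoise or white is not meant.

How it is judged:
By the outcome, as a careful person would: the job done as asked, in the order asked, and still so for the second after the job is handed in, with the robot touching nothing.
It also fails if it takes over 58 s, if anything falls off the work surface, if the arm or the gripper's body presses on something with over 40 N, if the wrist force passes 120 N, or if a joint passes its speed limit or range.

ROBOT

A 6-joint arm with a two-finger parallel gripper is mounted at the origin on the work surface. World frame = base frame: x ahead of the robot, y to its left, z up, the work surface at z = 0. Lengths are in m, angles in rad, forces in N, time in s.
With the tool pointing down it reaches from about 0.35 to 0.975 m from the base axis. Payload 7.1 kg.
Tool frame: the origin (TCP) lies midway between the tips of the shut fingers; the grasp point (between the pads) lies 19 mm behind it; z points along the fingers, y is the direction in which the jaws open and shut (so a half turn about z gives the same grasp; the last joint's range is limited). The gripper opens to 88 mm and grips with 3 to 60 N. Pads are 20 mm wide; open, the fingers measure 115 mm over their backs; the gripper's body (75 mm by 178 mm) begins 61 mm behind the grasp point.
Start: joints at [1.265, 0.423, 1.63, -0, 1.089, -0.019], TCP at [0.177, 0.599, 0.223] pointing down, gripper open.
Joint ranges: [-3, 3], [-0.9, 2.11], [0.09, 2.58], [-1.31, 4.45], [0.11, 2.69], [-2.54, 2.54]. Speed limits (rad/s): [2.39, 2.39, 3.01, 3.14, 3.14, 3.14].

INTERFACE

Orientations are given as a unit quaternion [w, x, y, z].
In Python, from plant import ctrl gives the robot as it stands. The module is installed in compiled form; this text tells all that it offers.
- The arm moves only by the tool drive_tool, never from a script. Its argument "moves" is a list of rows, each an object of numbers: "fingers": the gripper's target within -1 to 1 (shut at 1, half-way at 0, fully open at -1); "x", "y", "z": the shift along the tool's x, y, z in mm; "ax", "ay", "az": the turn, a rotation vector about the tool's x, y, z in rad. In form: [{"fingers": .., "x": .., "y": .., "z": .., "ax": .., "ay": .., "az": ..}, ...]. A call has 1 to 10 rows; each row shifts and turns the pose as measured when the row begins, along the tool's axes as they then stand; what a row does not reach is not made up. A row lasts 1/8 s, in which the tool goes at most 62.5 mm and 10.7 degrees, less where a joint would pass 70% of its speed; a pose out of reach is approached as far as the arm can. A call is refused whole if a number of a shift passes 62.5 or a number of a turn 0.188, either way. A call with a gripper value outside its range is refused whole. The fingers move at their own pace and stop on an object; the grip force is fixed at half the most. Time passes only in rows, so rows that do not move let the fingers close. It gives the time, the measured TCP pose, the force and the opening at its end, in the units of the state.
- ctrl.observe(): the state, without advancing time (a new reading comes with each control period).
- ctrl.camera(name): name is "scene" or "top" or "wrist"; returns a dict with "image" (480x640x3 uint8, red, green, blue), "range_z" (480x640 float32, m along the optical axis (not along the pixel's ray), 0 where there is no reading), "camera_matrix" (3x3 intrinsics, pixels), "position" and "rotation" of the camera in the world; the wrist camera has in their place "tool_from_camera" (4x4, takes a point from camera to tool coordinates, whose origin is the TCP and whose axes are the flange's). Camera axes: x right, y down, z forward; pixel columns grow to the right and rows downward; lengths in m; the calibration is good to about 2 mm. The wrist camera is an equidistant fisheye: a pixel r from the principal point sees the ray r / f radians off the axis. A picture is of the moment at which its call begins: read the wrist's pose just before it.
- ctrl.sign_off(): hands the job in, once; it reports no verdict.
The state is a dict: "clock": time; "joint_positions": joint angles; "joint_vel": joint speeds; "joint_efforts": joint torques, N m; "tool_pos": TCP position; "eef_rot": TCP orientation; "ft_force": force on the tool from outside, world axes, zero at the start; "ft_torque": the same for the moment, N m; "opening": opening from 0.0 (shut) to 1.0 (fully open).
Only numpy, scipy, OpenCV 4.12 (cv2) and the standard library are available. Lean on these libraries where they do the work, as an engineer would, in place of code of your own. Each camera call takes 0.05 s, during which the arm holds its last target.

## Working session

There is one attempt and no reset: what is moved stays moved. The work goes in short steps, Python scripts to look and compute and a tool call to move; the robot and the scene stay as the last step left them, time stands still between calls to the robot, and variables do not carry over. Pictures are saved under pics/ and viewed, and the job is handed in when it is done.

Besides the shell and the picture viewer there is one more tool, called after "Call:" by a JSON object that holds its "fn" and its "kwargs". drive_tool: Moves the arm, as the interface text tells. Its arguments: {"type":"object","properties":{"moves":{"type":"array","items":{"type":"object","properties":{"fingers":{"type":"number"},"x":{"type":"number"},"y":{"type":"number"},"z":{"type":"number"},"ax":{"type":"number"},"ay":{"type":"number"},"az":{"type":"number"}}}}},"required":["moves"]}

```bash
mkdir -p pics
cat > h.py <<'E'
import numpy as np, cv2
from plant import ctrl
from scipy.spatial.transform import Rotation as R
def save(n,im): cv2.imwrite(f'pics/{n}.png',im[:,:,::-1])
def cloud(c):
    z=c['range_z'];K=np.array(c['camera_matrix']);v,u=np.mgrid[:480,:640]
    P=np.stack([(u-K[0,2])/K[0,0]*z,(v-K[1,2])/K[1,1]*z,z],-1)
    return P@np.array(c['rotation']).T+np.array(c['position'])
E
python3 - <<'E'
from h import *
import pickle
o=ctrl.observe();print(o)
for n in('scene','top'):
    c=ctrl.camera(n);save(n+'1',c['image']);pickle.dump(c,open(n+'1.pkl','wb'))
    print(n,c['position'],np.array(c['rotation']).round(3).tolist(),np.array(c['camera_matrix']).tolist())
E
```

```text
{'clock': 0.0, 'joint_positions': array([ 1.26499345e+00,  4.23850721e-01,  1.63068707e+00, -4.27377271e-05,
        1.08859951e+00, -1.89945431e-02]), 'joint_vel': array([-0.0008009 ,  0.00054566, -0.00157003, -0.00079329,  0.00025283,
        0.00037594]), 'joint_efforts': array([-1.89442013e-03, -5.44635057e+01, -2.73670095e+01,  6.43750001e-02,
        2.26214557e-02, -1.35433875e-04]), 'tool_pos': array([0.17662279, 0.59894174, 0.22189668]), 'eef_rot': array([-1.06197830e-04,  1.42903297e-01,  9.89736354e-01, -7.65219863e-04]), 'ft_force': array([-0.05828375,  1.21615054,  0.41064347]), 'ft_torque': array([-0.02650072,  0.02715464,  0.0544474 ]), 'opening': 0.9980688179760173}
scene [ 1.13656785 -0.38172134  0.84582601] [-0.343, 0.822, 0.419, -0.174] [[458.48846697241635, 0.0, 313.46060017557284], [0.0, 458.48846697241635, 234.75710459214284], [0.0, 0.0, 1.0]]
top [0.28766217 0.03178946 1.3086191 ] [-0.078, 0.718, -0.688, 0.075] [[586.4085744377833, 0.0, 324.35064161546177], [0.0, 586.4085744377833, 229.2405082679232], [0.0, 0.0, 1.0]]
```

View pics/scene1.png

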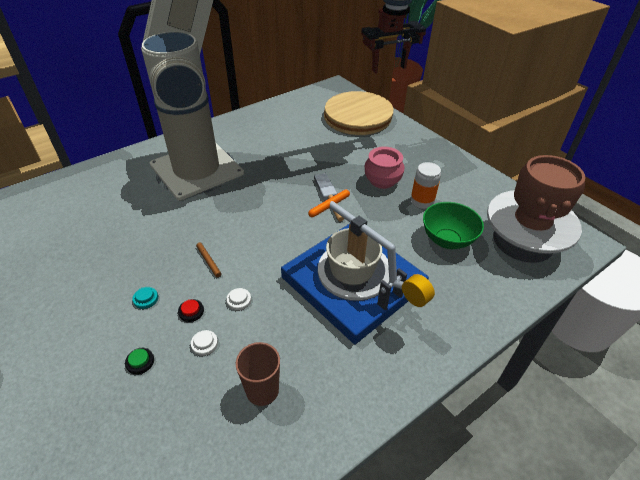

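View pics/top1.png

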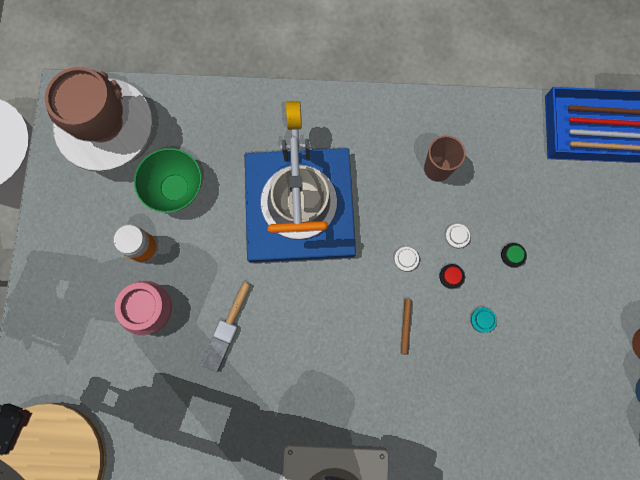

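The red stop button is at scene (191,310) and top (453,275). Its look-alikes are turquoise at top (484,320), white at (407,259) and (458,236), and the green start at (514,255). Only the red cap in a black housing fits. The orange crossbar runs from (270,228) to (326,226) in the top view. I'll measure next, with enlarged crops.

Run:
```python
from h import *
import pickle
C={n:pickle.load(open(n+'1.pkl','rb')) for n in('scene','top')}
def px(n,m):
    k,l,s,c=cv2.connectedComponentsWithStats(m.astype(np.uint8)); return [(s[i].tolist(),c[i].round(1).tolist()) for i in range(1,k) if s[i][4]>60]
for n,c in C.items():
    im=c['image'];hsv=cv2.cvtColor(im,cv2.COLOR_RGB2HSV);P=cloud(c)
    H,S,V=[hsv[...,i].astype(int) for i in range(3)]
    M={'red':((H<5)|(H>175))&(S>200)&(V>120),'green':(H>50)&(H<75)&(S>150),'orange':(H>7)&(H<17)&(S>220)&(V>150),'blue':(H>105)&(H<120)&(S>200)&(V>60)}
    for k,m in M.items():
        kk,l,s,cc=cv2.connectedComponentsWithStats(m.astype(np.uint8))
        for i in range(1,kk):
            if s[i][4]>80:
                q=P[(l==i)&(c['range_z']>0)]
                top=q[q[:,2]>np.percentile(q[:,2],95)-.004] if k in('red','green') else q
                print(n,k,s[i].tolist(),cc[i].round(1),'med',np.median(q,0).round(4),'topmean',top.mean(0).round(4), 'min',np.percentile(q,2,axis=0).round(3),'max',np.percentile(q,98,axis=0).round(3))
                if k=='orange':
                    d=q-q.mean(0);u,sv,vt=np.linalg.svd(d,full_matrices=False);t=d@vt[0];print('  axis',vt[0].round(3),'len',np.ptp(t).round(3))
# crops
a=cv2.resize(C['scene']['image'][270:390,100:260],None,fx=4,fy=4,interpolation=cv2.INTER_CUBIC);save('crop_s',a)
a=cv2.resize(C['top']['image'][90:270,230:470],None,fx=3.3,fy=3.3,interpolation=cv2.INTER_CUBIC);save('crop_t',a)
# triangulate
def ray(c,u,v):
    K=np.array(c['camera_matrix']);d=np.array(c['rotation'])@np.array([(u-K[0,2])/K[0,0],(v-K[1,2])/K[1,1],1]);return np.array(c['position']),d/np.linalg.norm(d)
def tri(a,b):
    p,d=ray(C['scene'],*a);q,e=ray(C['top'],*b)
    s=np.linalg.lstsq(np.stack([d,-e],1),q-p,rcond=None)[0];x,y=p+s[0]*d,q+s[1]*e;return ((x+y)/2).round(4),np.linalg.norm(x-y).round(4)
print('red',tri((190.5,308.5),(453.5,275)))
print('bar ends',tri((311,214),(325.5,226)),tri((347,193),(270,229)))
```

```text
Traceback (most recent call last):
  File "h.py", line 8, in cloud
    return P@np.array(c['rotation']).T+np.array(c['position'])
           ~^~~~~~~~~~~~~~~~~~~~~~~~~~
ValueError: matmul: Input operand 1 has a mismatch in its core dimension 0, with gufunc signature (n?,k),(k,m?)->(n?,m?) (size 4 is different from 3)
```

The camera rotation is a quaternion, so I'll convert it.

```bash
cat > h.py <<'E'
import numpy as np, cv2
from plant import ctrl
from scipy.spatial.transform import Rotation as R
def rot(q): q=np.array(q); return R.from_quat(q[[1,2,3,0]]).as_matrix()
def save(n,im): cv2.imwrite(f'pics/{n}.png',im[:,:,::-1])
def cloud(c):
    z=c['range_z'];K=np.array(c['camera_matrix']);v,u=np.mgrid[:480,:640]
    P=np.stack([(u-K[0,2])/K[0,0]*z,(v-K[1,2])/K[1,1]*z,z],-1)
    return P@rot(c['rotation']).T+np.array(c['position'])
def ray(c,u,v):
    K=np.array(c['camera_matrix']);d=rot(c['rotation'])@np.array([(u-K[0,2])/K[0,0],(v-K[1,2])/K[1,1],1]);return np.array(c['position']),d/np.linalg.norm(d)
E
python3 - <<'E'
from h import *
import pickle
C={n:pickle.load(open(n+'1.pkl','rb')) for n in('scene','top')}
for n,c in C.items():
    im=c['image'];hsv=cv2.cvtColor(im,cv2.COLOR_RGB2HSV);P=cloud(c)
    H,S,V=[hsv[...,i].astype(int) for i in range(3)]
    M={'red':((H<5)|(H>175))&(S>200)&(V>120),'green':(H>50)&(H<75)&(S>150),'orange':(H>7)&(H<17)&(S>220)&(V>150),'blue':(H>105)&(H<120)&(S>200)&(V>60)}
    for k,m in M.items():
        kk,l,s,cc=cv2.connectedComponentsWithStats(m.astype(np.uint8))
        for i in range(1,kk):
            if s[i][4]>80:
                q=P[(l==i)&(c['range_z']>0)]
                if len(q)<20: continue
                top=q[q[:,2]>np.percentile(q[:,2],95)-.004] if k in('red','green') else q
                print(n,k,s[i].tolist(),cc[i].round(1),'med',np.median(q,0).round(4),'topmean',top.mean(0).round(4), 'min',np.percentile(q,2,axis=0).round(3),'max',np.percentile(q,98,axis=0).round(3))
                if k=='orange':
                    d=q-q.mean(0);u,sv,vt=np.linalg.svd(d,full_matrices=False);t=d@vt[0];print('  axis',vt[0].round(3),'len',np.ptp(t).round(3))
a=cv2.resize(C['scene']['image'][270:390,100:260],None,fx=4,fy=4,interpolation=cv2.INTER_CUBIC);save('crop_s',a)
a=cv2.resize(C['top']['image'][90:270,230:470],None,fx=3.3,fy=3.3,interpolation=cv2.INTER_CUBIC);save('crop_t',a)
def tri(a,b):
    p,d=ray(C['scene'],*a);q,e=ray(C['top'],*b)
    s=np.linalg.lstsq(np.stack([d,-e],1),q-p,rcond=None)[0];x,y=p+s[0]*d,q+s[1]*e;return ((x+y)/2).round(4),np.linalg.norm(x-y).round(4)
print('red',tri((190.5,308.5),(453.5,275)))
print('bar ends',tri((311,214),(325.5,226)),tri((347,193),(270,229)))
E
```

```text
scene red [181, 300, 18, 14, 195] [189.3 306.4] med [ 0.4851 -0.2455  0.0206] topmean [ 0.4843 -0.2452  0.0209] min [ 0.468 -0.262  0.018] max [ 0.501 -0.228  0.023]
scene green [423, 203, 61, 46, 2161] [452.1 224.7] med [0.6505 0.421  0.035 ] topmean [0.6672 0.3937 0.0619] min [0.595 0.325 0.002] max [0.73  0.463 0.064]
scene green [128, 349, 21, 20, 317] [137.9 358.1] med [ 0.5414 -0.3841  0.0204] topmean [ 0.5388 -0.3837  0.0211] min [ 0.522 -0.402  0.011] max [ 0.557 -0.366  0.023]
scene orange [309, 190, 40, 24, 200] [328.9 201.9] med [0.5442 0.0886 0.1956] topmean [0.544  0.0917 0.1954] min [0.535 0.04  0.191] max [0.552 0.144 0.2  ]
  axis [ 0.09  -0.996 -0.002] len 0.109
scene blue [282, 239, 104, 97, 2055] [332.2 293.8] med [0.6691 0.0164 0.0384] topmean [0.6493 0.0224 0.0384] min [ 0.517 -0.02   0.035] max [0.759 0.089 0.041]
scene blue [396, 254, 32, 24, 203] [406.5 266.5] med [0.6904 0.2131 0.038 ] topmean [0.6911 0.2122 0.0382] min [0.655 0.195 0.035] max [0.73  0.228 0.042]
top red [569, 118, 71, 8, 267] [604.2 121.2] med [ 0.8552 -0.5992  0.0267] topmean [ 0.8549 -0.56
[... 388 characters left out ...]
 green [506, 245, 18, 18, 257] [514.7 253.7] med [ 0.5327 -0.3831  0.0219] topmean [ 0.532  -0.3846  0.0238] min [ 0.515 -0.401  0.011] max [ 0.551 -0.366  0.026]
top orange [268, 222, 59, 10, 310] [297.5 226.4] med [0.5355 0.0927 0.1971] topmean [0.5355 0.0939 0.1972] min [0.525 0.041 0.192] max [0.546 0.149 0.202]
  axis [-0.095  0.995 -0.009] len 0.113
top blue [545, 87, 95, 71, 3111] [588.6 122.3] med [ 0.8558 -0.5625  0.0059] topmean [ 0.8577 -0.5688  0.0125] min [ 0.768 -0.687 -0.   ] max [ 0.924 -0.472  0.052]
red (array([ 0.4821, -0.2465,  0.0101]), np.float64(0.0052))
bar ends (array([0.5426, 0.0415, 0.1849]), np.float64(0.0045)) (array([0.5321, 0.1499, 0.1836]), np.float64(0.0037))
```

```bash
sleep 1
```

```text
(no output)
```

View pics/crop_s.png

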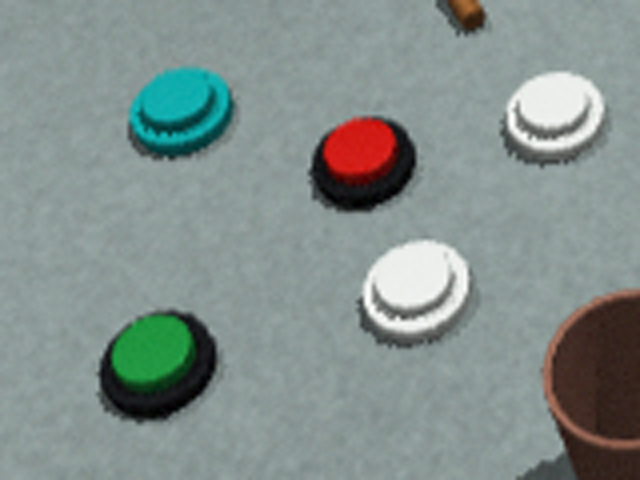

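View pics/crop_t.png

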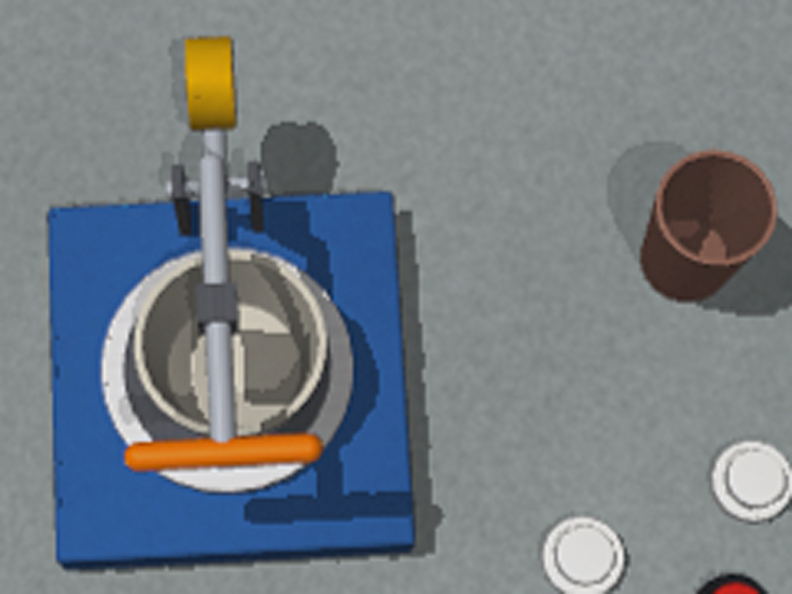

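Call:
{"fn": "drive_tool", "kwargs": {"moves": [{"fingers": 1,"z": -30,"az": -0.18},{"fingers": 1,"z": -30,"az": -0.18},{"fingers": 1,"z": -30,"az": -0.02},{"fingers": 1}]}}

```text
invalid input
```

The crops confirm the stop button: a red cap in a black housing at crop (360,150). The green start is at (150,350). The white and turquoise ones are decoys with pale housings. The arm is lowered, with its crossbar at crop (225,452). The move was refused, so I'll give all the fields.

Call:
{"fn": "drive_tool", "kwargs": {"moves": [{"fingers": 1,"x": 0,"y": 0,"z": -30,"ax": 0,"ay": 0,"az": -0.18},{"fingers": 1,"x": 0,"y": 0,"z": -30,"ax": 0,"ay": 0,"az": -0.18},{"fingers": 1,"x": 0,"y": 0,"z": -30,"ax": 0,"ay": 0,"az": -0.02},{"fingers": 1,"x": 0,"y": 0,"z": 0,"ax": 0,"ay": 0,"az": 0}]}}

```text
clock: 0.6
tool_pos: [0.1763, 0.5979, 0.3117]
eef_rot: [-0.001, -0.053, 0.999, -0.003]
ft_force: [-0.5, -0.2, -0.3]
opening: 0.582
```

Call:
{"fn": "drive_tool", "kwargs": {"moves": [{"fingers": 1,"x": -24,"y": -40,"z": 0,"ax": 0,"ay": 0,"az": 0},{"fingers": 1,"x": -24,"y": -40,"z": 0,"ax": 0,"ay": 0,"az": 0},{"fingers": 1,"x": -24,"y": -40,"z": 0,"ax": 0,"ay": 0,"az": 0},{"fingers": 1,"x": -24,"y": -40,"z": 0,"ax": 0,"ay": 0,"az": 0},{"fingers": 1,"x": -24,"y": -40,"z": 0,"ax": 0,"ay": 0,"az": 0},{"fingers": 1,"x": -24,"y": -40,"z": 0,"ax": 0,"ay": 0,"az": 0},{"fingers": 1,"x": -24,"y": -40,"z": 0,"ax": 0,"ay": 0,"az": 0},{"fingers": 1,"x": -24,"y": -40,"z": 0,"ax": 0,"ay": 0,"az": 0}]}}

```text
clock: 1.6
tool_pos: [0.4016, 0.2884, 0.3013]
eef_rot: [-0.006, -0.053, 0.999, -0.009]
ft_force: [0.4, 1.4, 0.0]
opening: 0.007
```

Call:
{"fn": "drive_tool", "kwargs": {"moves": [{"fingers": 1,"x": 0,"y": -50,"z": 0,"ax": 0,"ay": 0,"az": 0},{"fingers": 1,"x": 0,"y": -50,"z": 0,"ax": 0,"ay": 0,"az": 0},{"fingers": 1,"x": 0,"y": -50,"z": 0,"ax": 0,"ay": 0,"az": 0},{"fingers": 1,"x": 0,"y": -50,"z": 0,"ax": 0,"ay": 0,"az": 0},{"fingers": 1,"x": 0,"y": -50,"z": 0,"ax": 0,"ay": 0,"az": 0},{"fingers": 1,"x": 0,"y": -50,"z": 0,"ax": 0,"ay": 0,"az": 0},{"fingers": 1,"x": 0,"y": -50,"z": 0,"ax": 0,"ay": 0,"az": 0},{"fingers": 1,"x": 0,"y": -50,"z": 0,"ax": 0,"ay": 0,"az": 0}]}}

```text
clock: 2.6
tool_pos: [0.4387, -0.1226, 0.2979]
eef_rot: [-0.014, -0.051, 0.999, -0.01]
ft_force: [1.0, -0.4, 0.8]
opening: 0.002
```

Call:
{"fn": "drive_tool", "kwargs": {"moves": [{"fingers": 1,"x": -6,"y": -25,"z": 30,"ax": 0,"ay": 0,"az": 0},{"fingers": 1,"x": -6,"y": -25,"z": 30,"ax": 0,"ay": 0,"az": 0},{"fingers": 1,"x": -6,"y": -25,"z": 30,"ax": 0,"ay": 0,"az": 0},{"fingers": 1,"x": -6,"y": -25,"z": 30,"ax": 0,"ay": 0,"az": 0},{"fingers": 1,"x": -6,"y": -25,"z": 30,"ax": 0,"ay": 0,"az": 0},{"fingers": 1,"x": 0,"y": 0,"z": 0,"ax": 0,"ay": 0,"az": 0}]}}

```text
clock: 3.35
tool_pos: [0.4724, -0.2522, 0.1373]
eef_rot: [-0.018, -0.047, 0.999, -0.007]
ft_force: [-0.0, 0.1, 0.6]
opening: 0.005
```

Run:
```python
from h import *
o=ctrl.observe();c=ctrl.camera('wrist');save('w1',c['image'])
print(o['tool_pos'],o['eef_rot'],o['clock'],o['ft_force']);print(np.array(c['camera_matrix']).tolist());T=np.array(c['tool_from_camera']);print(T.round(3).tolist())
# red cap location via wrist
hsv=cv2.cvtColor(c['image'],cv2.COLOR_RGB2HSV).astype(int)
m=((hsv[...,0]<5)|(hsv[...,0]>175))&(hsv[...,1]>200)&(hsv[...,2]>110)
k,l,s,cc=cv2.connectedComponentsWithStats(m.astype(np.uint8));i=1+np.argmax(s[1:,4]);print(s[i],cc[i])
K=np.array(c['camera_matrix'])
u,v=s[i][0]+s[i][2]/2,s[i][1]+s[i][3]/2
d=np.array([(u-K[0,2])/K[0,0],(v-K[1,2])/K[1,1]]);r=np.linalg.norm(d);ry=np.r_[d/r*np.sin(r),np.cos(r)]
W=rot(o['eef_rot']);p=W@T[:3,3]+o['tool_pos'];d=W@T[:3,:3]@ry
print('red at z=.022:',p+d*(.022-p[2])/d[2])
```

```text
[ 0.4724025  -0.25222749  0.13727222] [-0.01813469 -0.04692867  0.99870794 -0.00716187] 3.35 [-0.00765556  0.14970295  0.55051652]
[[371.64829954431775, 0.0, 319.233871863234], [0.0, 371.64829954431775, 238.59377415389397], [0.0, 0.0, 1.0]]
[[-0.001, -0.952, -0.306, 0.086], [1.0, -0.001, -0.001, 0.0], [0.0, -0.306, 0.952, -0.162], [0.0, 0.0, 0.0, 1.0]]
[ 306  226   49   47 1673] [329.44231919 250.05618649]
red at z=.022: [ 0.47990776 -0.24406173  0.022     ]
```

View pics/w1.png

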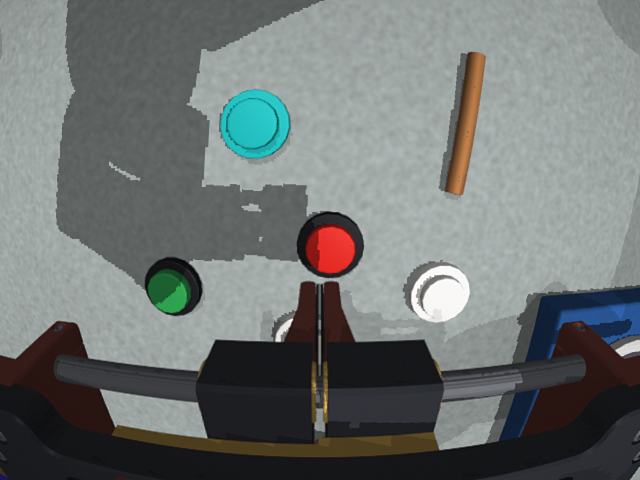

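The fingertips are just short of the red button, which sits at wrist pixel (330,250). That gives (0.480,-0.244), which agrees with the other views. Green is well off at (174,287). Next I'll align and descend.

Call:
{"fn": "drive_tool", "kwargs": {"moves": [{"fingers": 1,"x": -6,"y": 4,"z": 20,"ax": -0.016,"ay": -0.036,"az": 0},{"fingers": 1,"x": -2,"y": 3,"z": 30,"ax": 0,"ay": 0,"az": 0},{"fingers": 1,"x": 0,"y": 0,"z": 30,"ax": 0,"ay": 0,"az": 0},{"fingers": 1,"x": 0,"y": 0,"z": 15,"ax": 0,"ay": 0,"az": 0},{"fingers": 1,"x": 0,"y": 0,"z": 0,"ax": 0,"ay": 0,"az": 0}]}}

```text
clock: 4.03
tool_pos: [0.4807, -0.2407, 0.0454]
eef_rot: [0.003, -0.048, 0.999, 0.001]
ft_force: [0.1, -0.6, -0.5]
opening: 0.005
```

Call:
{"fn": "drive_tool", "kwargs": {"moves": [{"fingers": 1,"x": 0,"y": -4,"z": 14,"ax": 0,"ay": 0,"az": 0},{"fingers": 1,"x": 0,"y": 0,"z": 6,"ax": 0,"ay": 0,"az": 0},{"fingers": 1,"x": 0,"y": 0,"z": 4,"ax": 0,"ay": 0,"az": 0},{"fingers": 1,"x": 0,"y": 0,"z": 4,"ax": 0,"ay": 0,"az": 0}]}}

```text
clock: 4.53
tool_pos: [0.4829, -0.2457, 0.0184]
eef_rot: [0.005, -0.048, 0.999, -0.0]
ft_force: [-0.9, 1.2, 4.9]
opening: 0.008
```

Call:
{"fn": "drive_tool", "kwargs": {"moves": [{"fingers": 1,"x": 0,"y": 0,"z": 3,"ax": 0,"ay": 0,"az": 0},{"fingers": 1,"x": 0,"y": 0,"z": 2,"ax": 0,"ay": 0,"az": 0},{"fingers": 1,"x": 0,"y": 0,"z": 1,"ax": 0,"ay": 0,"az": 0}]}}

```text
clock: 4.9
tool_pos: [0.483, -0.2457, 0.0162]
eef_rot: [0.004, -0.048, 0.999, -0.0]
ft_force: [-4.9, 2.5, 13.1]
opening: 0.005
```

Call:
{"fn": "drive_tool", "kwargs": {"moves": [{"fingers": 1,"x": 0,"y": 0,"z": 3,"ax": 0,"ay": 0,"az": 0},{"fingers": 1,"x": 0,"y": 0,"z": 2,"ax": 0,"ay": 0,"az": 0}]}}

```text
clock: 5.15
tool_pos: [0.4831, -0.2457, 0.0159]
eef_rot: [0.005, -0.048, 0.999, -0.0]
ft_force: [-6.8, 4.4, 27.6]
opening: 0.005
```

Firmly bottomed: 27 N and only 0.3 mm more travel. Releasing and going over to the crossbar.

Call:
{"fn": "drive_tool", "kwargs": {"moves": [{"fingers": 1,"x": 0,"y": 0,"z": -20,"ax": 0,"ay": 0,"az": 0},{"fingers": 1,"x": 0,"y": 0,"z": -50,"ax": 0,"ay": 0,"az": 0},{"fingers": 1,"x": 0,"y": 0,"z": -50,"ax": 0,"ay": 0,"az": 0},{"fingers": 1,"x": 4,"y": 20,"z": -50,"ax": 0,"ay": 0,"az": 0},{"fingers": 1,"x": 5,"y": 50,"z": -40,"ax": 0,"ay": 0,"az": 0},{"fingers": 1,"x": 5,"y": 50,"z": 0,"ax": 0,"ay": 0,"az": 0},{"fingers": 1,"x": 5,"y": 50,"z": 0,"ax": 0,"ay": 0,"az": 0},{"fingers": 1,"x": 5,"y": 50,"z": 0,"ax": 0,"ay": 0,"az": 0},{"fingers": 1,"x": 5,"y": 50,"z": 0,"ax": 0,"ay": 0,"az": 0},{"fingers": 1,"x": 5,"y": 50,"z": 0,"ax": 0,"ay": 0,"az": 0}]}}

```text
clock: 6.4
tool_pos: [0.419, 0.0732, 0.2325]
eef_rot: [0.01, -0.044, 0.999, -0.001]
ft_force: [-0.1, -0.2, 0.6]
opening: 0.005
```

Run:
```python
from h import *
o=ctrl.observe();print(o['tool_pos'],o['eef_rot'],o['clock'],o['ft_force'],o['joint_positions'])
c=ctrl.camera('scene');save('s2',c['image'])
```

```text
[0.41900302 0.07323311 0.2324808 ] [ 0.01044976 -0.04416134  0.99896873 -0.00143303] 6.4 [-0.08190177 -0.16112256  0.59502237] [ 0.14871494  0.09935045  2.05173419 -0.00609884  0.97002977 -1.50704171]
```

View pics/s2.png

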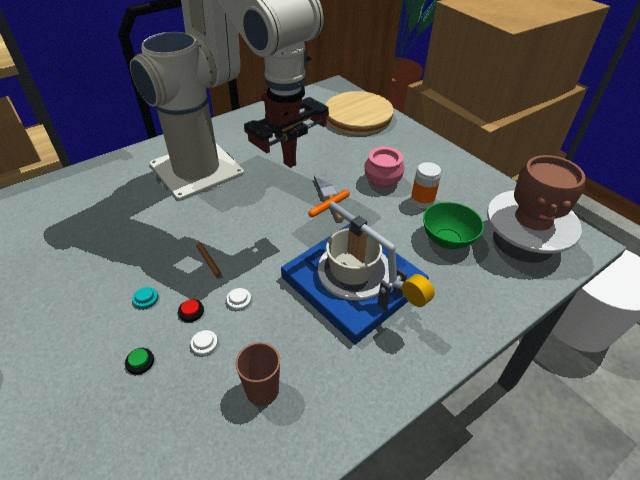

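The red button is back out at (190,310) and the tool stands robot-side of the crossbar at (329,202). Now I'll tilt the fingers forward by about 0.5 rad.

Call:
{"fn": "drive_tool", "kwargs": {"moves": [{"fingers": 1,"x": -12,"y": 7,"z": 0,"ax": 0,"ay": -0.17,"az": 0},{"fingers": 1,"x": -12,"y": 7,"z": 0,"ax": 0,"ay": -0.17,"az": 0},{"fingers": 1,"x": -12,"y": 6,"z": 0,"ax": 0,"ay": -0.17,"az": 0},{"fingers": 1,"x": 0,"y": 0,"z": 0,"ax": 0,"ay": 0,"az": 0}]}}

```text
clock: 6.95
tool_pos: [0.451, 0.1041, 0.24]
eef_rot: [0.269, -0.047, 0.962, 0.013]
ft_force: [0.0, -0.1, -0.4]
opening: 0.007
```

```bash
cat > st.py <<'E'
from h import *
import sys
o=ctrl.observe();W=rot(o['eef_rot']);p=o['tool_pos'];print(p.round(4),'z',W[:,2].round(3),'x',W[:,0].round(3),'y',W[:,1].round(3),o['clock'],o['ft_force'].round(1),o['joint_positions'].round(2))
for a in sys.argv[1:]:
    t=np.array([float(q) for q in a.split(',')]);print(a,'tool delta mm',(W.T@(t-p)*1000).round(1))
E
python3 st.py .495,.089,.155 .535,.091,.155
```

```text
[0.451  0.1041 0.24  ] z [ 0.516  0.05  -0.855] x [-0.851 -0.083 -0.518] y [-0.097  0.995  0.   ] 6.95 [ 0.  -0.1 -0.4] [ 0.26 -0.03  2.3  -0.24  0.35 -1.2 ]
.495,.089,.155 tool delta mm [  7.8 -19.3  94.6]
.535,.091,.155 tool delta mm [-26.4 -21.2 115.3]
```

Call:
{"fn": "drive_tool", "kwargs": {"moves": [{"fingers": 1,"x": 2,"y": -4,"z": 20,"ax": 0,"ay": 0,"az": 0},{"fingers": 1,"x": 2,"y": -4,"z": 20,"ax": 0,"ay": 0,"az": 0},{"fingers": 1,"x": 2,"y": -4,"z": 20,"ax": 0,"ay": 0,"az": 0},{"fingers": 1,"x": 2,"y": -3,"z": 20,"ax": 0,"ay": 0,"az": 0},{"fingers": 1,"x": 0,"y": 0,"z": 10,"ax": 0,"ay": 0,"az": 0},{"fingers": 1,"x": 0,"y": 0,"z": 0,"ax": 0,"ay": 0,"az": 0}]}}

```text
clock: 7.7
tool_pos: [0.4998, 0.0885, 0.1581]
eef_rot: [0.263, -0.044, 0.964, 0.008]
ft_force: [0.9, 0.3, 1.1]
opening: 0.004
```

```bash
python3 st.py .518,.092,.148 .535,.0935,.159
python3 - <<'E'
from h import *
c=ctrl.camera('wrist');save('w2',c['image'])
c=ctrl.camera('scene');save('s3',cv2.resize(c['image'][120:340,240:460],None,fx=2.7,fy=2.7))
E
```

```text
[0.4998 0.0885 0.1581] z [ 0.507  0.038 -0.861] x [-0.857 -0.082 -0.508] y [-0.09   0.996 -0.009] 7.7 [0.9 0.3 1.1] [ 0.19  0.23  2.28 -0.49  0.12 -1.  ]
.518,.092,.148 tool delta mm [-10.8   1.9  18.1]
.535,.0935,.159 tool delta mm [-31.1   1.8  17.3]
```

View pics/s3.png

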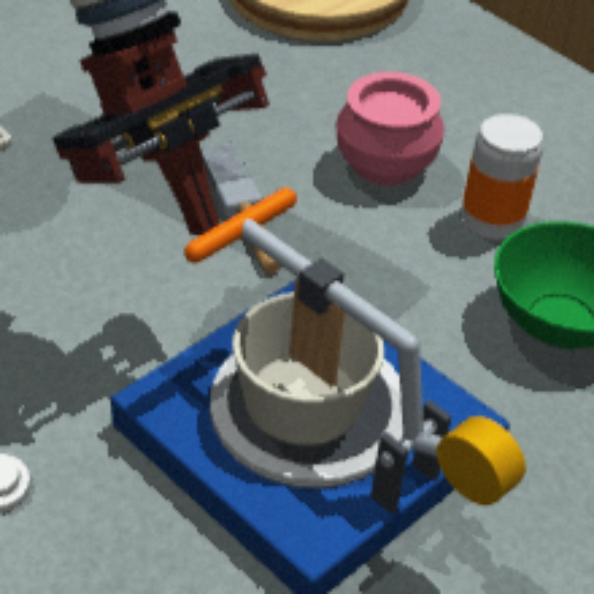

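View pics/w2.png

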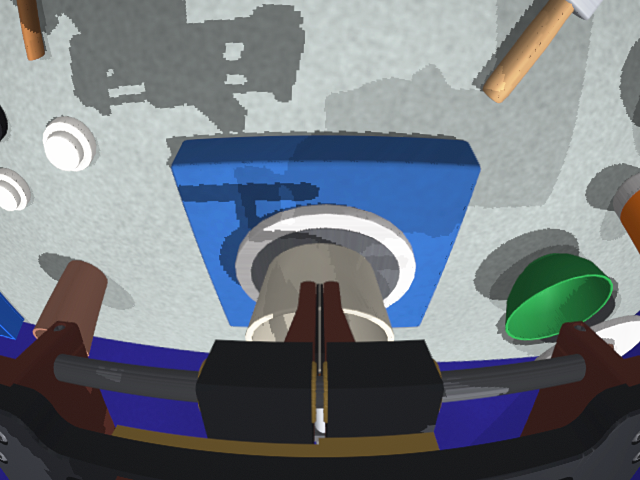

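The fingertips stand just behind and below the crossbar, near its middle. But j5 = 0.12 is close to its 0.11 limit, so I'll reduce the tilt before pushing.

Call:
{"fn": "drive_tool", "kwargs": {"moves": [{"fingers": 1,"x": 0,"y": 0,"z": 0,"ax": 0,"ay": 0.12,"az": 0},{"fingers": 1,"x": 0,"y": 0,"z": 0,"ax": 0,"ay": 0.12,"az": 0},{"fingers": 1,"x": 0,"y": 0,"z": 0,"ax": 0,"ay": 0,"az": 0}]}}

```text
clock: 8.18
tool_pos: [0.4999, 0.0863, 0.1602]
eef_rot: [0.158, -0.044, 0.986, -0.0]
ft_force: [-0.1, -0.1, 0.8]
opening: 0.002
```

```bash
cat > arc.py <<'E'
from h import *
o=ctrl.observe();W=rot(o['eef_rot']);p=o['tool_pos']
print(p.round(4),W[:,2].round(3),o['clock'],o['ft_force'].round(1),o['joint_positions'].round(2))
C0=np.array([.538,.0937,.190]);ex=np.array([.9955,.095,0]);Hh=C0+.2*ex-[0,0,.09]
n=-W[:,0]
prev=p
for th in [-.1,0,.1,.2,.3,.4,.5,.6,.7,.8,.9]:
    a=np.arctan2(.09,.2)+max(th,0)
    C=Hh-.2193*np.cos(a)*ex+np.array([0,0,.2193*np.sin(a)])
    T=C-(.019 if th>=0 else .034)*n+.028*W[:,2]
    print(th,T.round(4),'from prev, tool mm',(W.T@(T-prev)*1000).round(1));prev=T
E
python3 arc.py
```

```text
[0.4999 0.0863 0.1602] [ 0.313  0.013 -0.95 ] 8.175 [-0.1 -0.1  0.8] [ 0.17  0.24  2.14 -0.09  0.45 -1.41]
-0.1 [0.5146 0.0911 0.1528] from prev, tool mm [-12.    3.7  11.7]
0 [0.5288 0.0924 0.1575] from prev, tool mm [-15.  -0.   0.]
0.1 [0.5387 0.0934 0.177 ] from prev, tool mm [-15.6  -0.2 -15.4]
0.2 [0.5506 0.0945 0.1954] from prev, tool mm [-17.   -0.2 -13.8]
0.3 [0.5642 0.0958 0.2125] from prev, tool mm [-18.3  -0.1 -12. ]
0.4 [0.5794 0.0973 0.2282] from prev, tool mm [-19.4  -0.1 -10.1]
0.5 [0.5961 0.0989 0.2423] from prev, tool mm [-20.4  -0.1  -8.1]
0.6 [0.6142 0.1006 0.2547] from prev, tool mm [-21.1  -0.   -6.1]
0.7 [0.6333 0.1024 0.2651] from prev, tool mm [-21.6   0.   -3.9]
0.8 [0.6534 0.1043 0.2736] from prev, tool mm [-21.9   0.1  -1.8]
0.9 [0.6743 0.1063 0.2801] from prev, tool mm [-21.9   0.1   0.4]
```

Call:
{"fn": "drive_tool", "kwargs": {"moves": [{"fingers": 1,"x": -7,"y": 3,"z": 7,"ax": 0,"ay": 0,"az": 0},{"fingers": 1,"x": -7,"y": 2,"z": 7,"ax": 0,"ay": 0,"az": 0},{"fingers": 1,"x": -6,"y": 0,"z": 0,"ax": 0,"ay": 0,"az": 0},{"fingers": 1,"x": -5,"y": 0,"z": 0,"ax": 0,"ay": 0,"az": 0}]}}

```text
clock: 8.68
tool_pos: [0.5268, 0.0937, 0.1531]
eef_rot: [0.159, -0.044, 0.986, -0.001]
ft_force: [0.4, -1.0, -1.0]
opening: 0.004
```

```bash
python3 arc.py|head -3
```

```text
[0.5268 0.0937 0.1531] [ 0.313  0.013 -0.95 ] 8.675 [ 0.4 -1.  -1. ] [ 0.18  0.29  2.09 -0.1   0.45 -1.4 ]
-0.1 [0.5146 0.0911 0.1528] from prev, tool mm [11.8 -1.6 -3.5]
0 [0.5288 0.0924 0.1575] from prev, tool mm [-15.   0.   0.]
```

Call:
{"fn": "drive_tool", "kwargs": {"moves": [{"fingers": 1,"x": -4,"y": 0,"z": -1,"ax": 0,"ay": 0,"az": 0},{"fingers": 1,"x": -6,"y": 0,"z": -5,"ax": 0,"ay": 0,"az": 0},{"fingers": 1,"x": -8,"y": 0,"z": -8,"ax": 0,"ay": 0,"az": 0},{"fingers": 1,"x": -8,"y": 0,"z": -8,"ax": 0,"ay": 0,"az": 0}]}}

```text
clock: 9.18
tool_pos: [0.5408, 0.095, 0.1805]
eef_rot: [0.153, -0.044, 0.987, -0.001]
ft_force: [-1.5, -0.3, -1.3]
opening: 0.002
```

```bash
python3 arc.py|head -8;  python3 - <<'E'
from h import *
c=ctrl.camera('scene');save('s4',cv2.resize(c['image'][120:340,240:460],None,fx=2.7,fy=2.7))
E
```

```text
[0.5408 0.095  0.1805] [ 0.303  0.011 -0.953] 9.175 [-1.5 -0.3 -1.3] [ 0.18  0.26  2.04 -0.08  0.54 -1.42]
-0.1 [0.5142 0.091  0.153 ] from prev, tool mm [33.9 -1.2 18.1]
0 [0.5285 0.0923 0.1576] from prev, tool mm [-15.   0.   0.]
0.1 [0.5384 0.0933 0.1771] from prev, tool mm [-15.4  -0.2 -15.6]
0.2 [0.5502 0.0944 0.1955] from prev, tool mm [-16.9  -0.2 -14. ]
0.3 [0.5638 0.0957 0.2126] from prev, tool mm [-18.2  -0.2 -12.2]
0.4 [0.5791 0.0972 0.2283] from prev, tool mm [-19.3  -0.1 -10.3]
0.5 [0.5958 0.0988 0.2424] from prev, tool mm [-20.3  -0.1  -8.3]
```

View pics/s4.png

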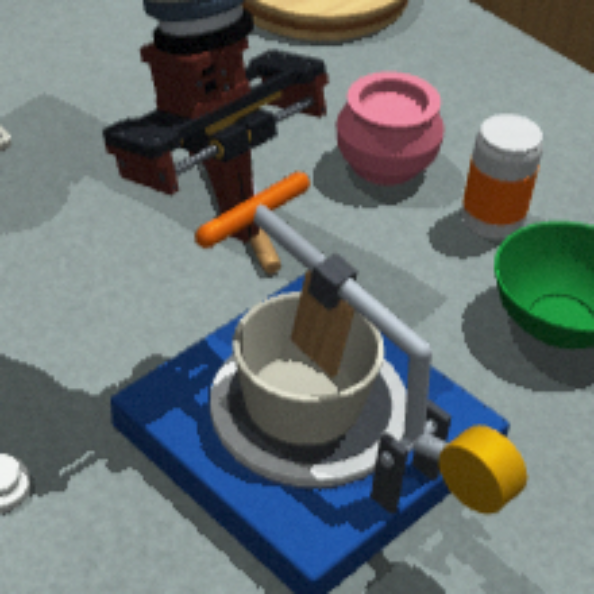

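The crossbar has begun to rise and the fingers are on it at its middle. Continuing along the arc.

Call:
{"fn": "drive_tool", "kwargs": {"moves": [{"fingers": 1,"x": -9,"y": 0,"z": -6,"ax": 0,"ay": 0,"az": 0},{"fingers": 1,"x": -9,"y": 0,"z": -6,"ax": 0,"ay": 0,"az": 0},{"fingers": 1,"x": -9,"y": 0,"z": -6,"ax": 0,"ay": 0,"az": 0},{"fingers": 1,"x": -10,"y": 0,"z": -5,"ax": 0,"ay": 0,"az": 0},{"fingers": 1,"x": -10,"y": 0,"z": -5,"ax": 0,"ay": 0,"az": 0}]}}

```text
clock: 9.85
tool_pos: [0.5751, 0.0984, 0.2251]
eef_rot: [0.151, -0.044, 0.988, -0.002]
ft_force: [-4.1, -0.1, 1.9]
opening: 0.004
```

```bash
python3 arc.py
```

```text
[0.5751 0.0984 0.2251] [ 0.298  0.01  -0.955] 9.85 [-4.1 -0.1  1.9] [ 0.17  0.24  1.93 -0.07  0.67 -1.44]
-0.1 [0.514  0.091  0.1532] from prev, tool mm [80.  -0.9 50.4]
0 [0.5283 0.0923 0.1576] from prev, tool mm [-15.   0.  -0.]
0.1 [0.5382 0.0933 0.1771] from prev, tool mm [-15.3  -0.2 -15.7]
0.2 [0.5501 0.0944 0.1955] from prev, tool mm [-16.8  -0.2 -14.1]
0.3 [0.5637 0.0957 0.2127] from prev, tool mm [-18.1  -0.2 -12.3]
0.4 [0.5789 0.0971 0.2284] from prev, tool mm [-19.3  -0.1 -10.4]
0.5 [0.5956 0.0987 0.2425] from prev, tool mm [-20.2  -0.1  -8.5]
0.6 [0.6136 0.1005 0.2548] from prev, tool mm [-21.   -0.   -6.4]
0.7 [0.6328 0.1023 0.2653] from prev, tool mm [-21.5   0.   -4.3]
0.8 [0.6529 0.1042 0.2738] from prev, tool mm [-21.8   0.   -2.1]
0.9 [0.6738 0.1062 0.2802] from prev, tool mm [-21.9   0.1   0.1]
```

Tracking the arc at θ≈0.37.

Call:
{"fn": "drive_tool", "kwargs": {"moves": [{"fingers": 1,"x": -10,"y": 0,"z": -5,"ax": 0,"ay": 0,"az": 0},{"fingers": 1,"x": -10,"y": 0,"z": -4,"ax": 0,"ay": 0,"az": 0},{"fingers": 1,"x": -10,"y": 0,"z": -4,"ax": 0,"ay": 0,"az": 0},{"fingers": 1,"x": -10,"y": 0,"z": -3,"ax": 0,"ay": 0,"az": 0},{"fingers": 1,"x": -10,"y": 0,"z": -3,"ax": 0,"ay": 0,"az": 0}]}}

```text
clock: 10.48
tool_pos: [0.6215, 0.1029, 0.2623]
eef_rot: [0.153, -0.044, 0.987, -0.002]
ft_force: [-0.5, -0.2, -0.1]
opening: 0.007
```

```bash
python3 arc.py | head -1;  python3 - <<'E'
from h import *
c=ctrl.camera('scene');save('s5',cv2.resize(c['image'][100:320,240:460],None,fx=2.7,fy=2.7))
E
```

```text
[0.6215 0.1029 0.2623] [ 0.303  0.01  -0.953] 10.475 [-0.5 -0.2 -0.1] [ 0.16  0.26  1.8  -0.06  0.77 -1.46]
```

View pics/s5.png

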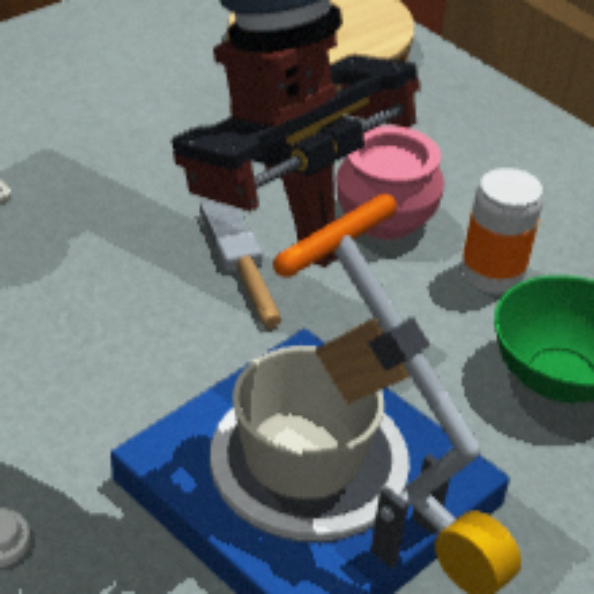

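The arm is at about θ≈0.65, its balance point, with the fingers still behind the crossbar. I'll push on past it.

Call:
{"fn": "drive_tool", "kwargs": {"moves": [{"fingers": 1,"x": -10,"y": 0,"z": -2,"ax": 0,"ay": 0,"az": 0},{"fingers": 1,"x": -10,"y": 0,"z": -2,"ax": 0,"ay": 0,"az": 0},{"fingers": 1,"x": -10,"y": 0,"z": -1,"ax": 0,"ay": 0,"az": 0},{"fingers": 1,"x": -10,"y": 0,"z": 0,"ax": 0,"ay": 0,"az": 0}]}}

```text
clock: 11.02
tool_pos: [0.6622, 0.1069, 0.2815]
eef_rot: [0.155, -0.044, 0.987, -0.001]
ft_force: [-0.5, -0.6, 0.6]
opening: 0.005
```

```bash
python3 arc.py | head -1;  python3 - <<'E'
from h import *
c=ctrl.camera('scene');save('s6',cv2.resize(c['image'][100:320,240:460],None,fx=2.7,fy=2.7))
E
```

```text
[0.6622 0.1069 0.2815] [ 0.306  0.011 -0.952] 11.025 [-0.5 -0.6  0.6] [ 0.16  0.3   1.7  -0.05  0.83 -1.47]
```

View pics/s6.png

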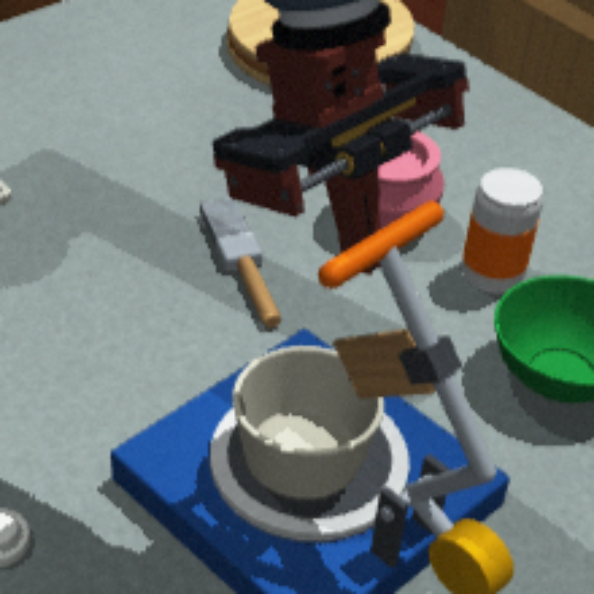

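Past the balance point at θ≈0.85. I'll hold still and see whether the arm goes on by itself.

Call:
{"fn": "drive_tool", "kwargs": {"moves": [{"fingers": 1,"x": -6,"y": 0,"z": 1,"ax": 0,"ay": 0,"az": 0},{"fingers": 1,"x": 0,"y": 0,"z": 0,"ax": 0,"ay": 0,"az": 0},{"fingers": 1,"x": 0,"y": 0,"z": 0,"ax": 0,"ay": 0,"az": 0},{"fingers": 1,"x": 0,"y": 0,"z": 0,"ax": 0,"ay": 0,"az": 0},{"fingers": 1,"x": 0,"y": 0,"z": 0,"ax": 0,"ay": 0,"az": 0},{"fingers": 1,"x": 0,"y": 0,"z": 0,"ax": 0,"ay": 0,"az": 0},{"fingers": 1,"x": 0,"y": 0,"z": 0,"ax": 0,"ay": 0,"az": 0},{"fingers": 1,"x": 0,"y": 0,"z": 0,"ax": 0,"ay": 0,"az": 0}]}}

```text
clock: 12.08
tool_pos: [0.6691, 0.1075, 0.2824]
eef_rot: [0.155, -0.044, 0.987, -0.001]
ft_force: [-0.3, -0.4, -0.4]
opening: 0.008
```

```bash
python3 arc.py | head -1;  python3 - <<'E'
from h import *
c=ctrl.camera('scene');save('s7',cv2.resize(c['image'][100:320,240:460],None,fx=2.7,fy=2.7))
E
```

```text
[0.6691 0.1075 0.2824] [ 0.306  0.011 -0.952] 12.075 [-0.3 -0.4 -0.4] [ 0.16  0.31  1.68 -0.05  0.84 -1.47]
```

View pics/s7.png

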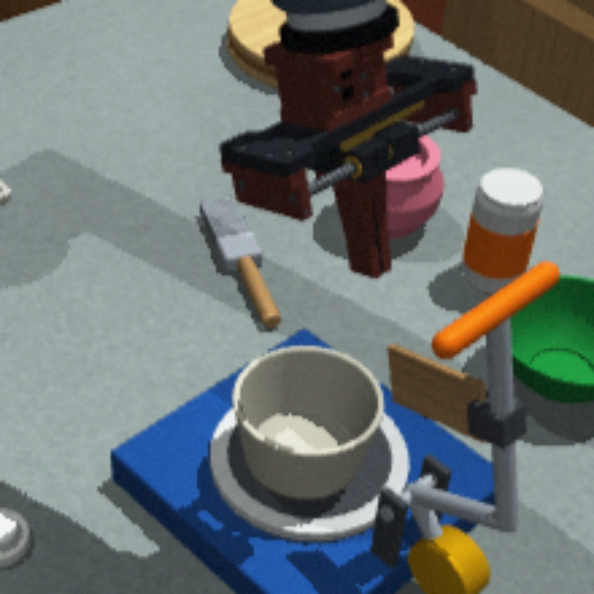

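The arm swung up by itself, clear of the fingers. Backing the tool off, then checking.

Call:
{"fn": "drive_tool", "kwargs": {"moves": [{"fingers": 1,"x": 20,"y": 0,"z": -20,"ax": 0,"ay": 0,"az": 0},{"fingers": 1,"x": 30,"y": 0,"z": -20,"ax": 0,"ay": 0,"az": 0},{"fingers": 1,"x": 30,"y": 0,"z": -20,"ax": 0,"ay": 0,"az": 0},{"fingers": 1,"x": 30,"y": 0,"z": -10,"ax": 0,"ay": 0,"az": 0},{"fingers": 1,"x": 30,"y": 0,"z": -10,"ax": 0,"ay": 0,"az": 0},{"fingers": 1,"x": 0,"y": 0,"z": 0,"ax": 0,"ay": 0,"az": 0},{"fingers": 1,"x": 0,"y": 0,"z": 0,"ax": 0,"ay": 0,"az": 0},{"fingers": 1,"x": 0,"y": 0,"z": 0,"ax": 0,"ay": 0,"az": 0},{"fingers": 1,"x": 0,"y": 0,"z": 0,"ax": 0,"ay": 0,"az": 0}]}}

```text
clock: 13.25
tool_pos: [0.5105, 0.0944, 0.3173]
eef_rot: [0.156, -0.043, 0.987, -0.001]
ft_force: [0.4, -0.5, -0.4]
opening: 0.003
```

Run:
```python
from h import *
o=ctrl.observe();print(o['clock'],o['ft_force'],o['joint_vel'].round(3))
for n in('scene','top'):
    c=ctrl.camera(n);save(n+'8',c['image']);P=cloud(c);h=cv2.cvtColor(c['image'],cv2.COLOR_RGB2HSV).astype(int)
    H,S,V=h[...,0],h[...,1],h[...,2]
    m=(H>7)&(H<17)&(S>220)&(V>150)&(P[...,2]>.25)&(c['range_z']>0)
    q=P[m];print(n,len(q),'bar',np.median(q,0).round(3), 'expect ~.774,.116,.316')
    for k,m in(('red',((H<5)|(H>175))&(S>200)&(V>100)),('green',(H>50)&(H<75)&(S>150))):
        m=m&(abs(P[...,0]-.51)<.07)&(abs(P[...,1]+.31)<.12)&(c['range_z']>0);print(k,m.sum(),np.median(P[m],0).round(4) if m.any() else None)
```

```text
13.25 [ 0.40272912 -0.53797819 -0.3643018 ] [-0.001  0.01  -0.006  0.001 -0.001 -0.001]
scene 404 bar [0.778 0.113 0.322] expect ~.774,.116,.316
red 202 [ 0.4856 -0.2453  0.0205]
green 314 [ 0.5414 -0.3841  0.0202]
top 359 bar [0.768 0.116 0.324] expect ~.774,.116,.316
red 241 [ 0.479  -0.245   0.0222]
green 258 [ 0.5329 -0.3833  0.0219]
```

View pics/scene8.png

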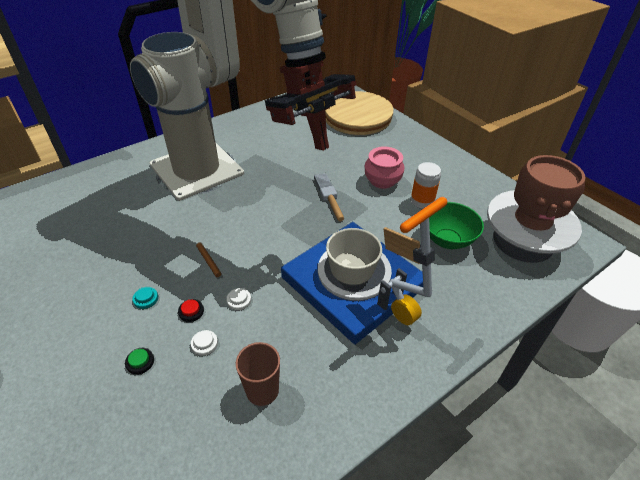

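View pics/top8.png

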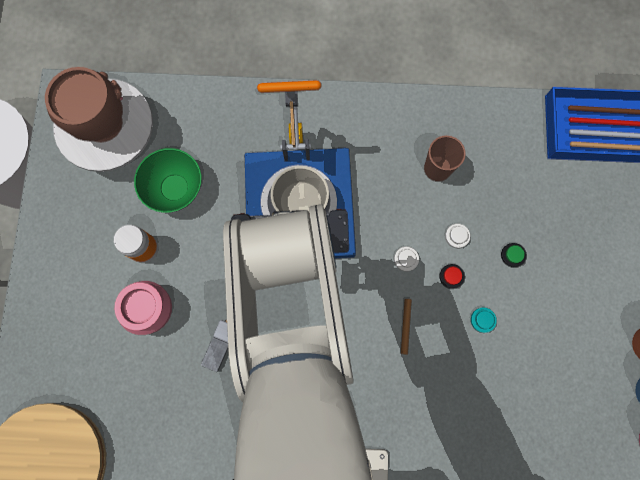

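The arm rests at its upper stop, with the crossbar at scene (424,214). Both buttons are out, nothing else has moved, and the robot is clear.

```bash
python3 -c "
from plant import ctrl
print(ctrl.sign_off())"
```

```text
the job is handed in; nothing more can be done
None
```

The job is done and handed in at about 13 s on the clock. I pressed the red stop button all the way in and let it go. Then I pushed the forming arm up by its orange crossbar with shut fingers, and it now stays raised on its own.

**Stop button:** the press bottomed out at about 6 mm of travel. Force reached about 28 N, with almost no further movement. The last images show the red cap back out and the green start button at its starting height; I never touched it.

**Forming arm:** I pushed it slowly along its arc to about 0.85–0.9 rad, with about 5 N or less in the readings between moves. It then went on up by itself, clear of the fingers. After I backed off, the crossbar measured about (0.77, 0.115, 0.32) m in both views, which fits the upper stop (expected 0.774, 0.116, 0.316).

**Everything else:** by eye in the last images, the mould and the other items stand where they were. The robot was touching nothing.

**Disagreements and refusals:**
- The scene and top cameras differed by about 6–10 mm in x, so I used a mean, which the wrist camera confirmed for the button.
- Triangulating the red button from hand-read pixels gave a height of 10 mm instead of 22 mm, so I used the depth reading.
- The first move call was refused because fields were missing.
- While tilting the tool, joint 5 came to 0.12 rad, close to its 0.11 limit, so I reduced the tilt before pushing.

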